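Unlock the measuring board's jaw and close it on an iron chisel

ROBOT

A 7-joint arm with a two-finger parallel gripper is mounted at the origin on the work surface. World frame = base frame: x ahead of the robot, y to its left, z up, the work surface at z = 0. Lengths are in mm, angles in rad, forces in N, time in s.
With the tool pointing down it reaches from about 400 to 875 mm from the base axis. Payload 4.4 kg.
Tool frame: the origin (TCP) lies on the centre line of the jaws, within the pads' length; the fingertips stand 8 mm ahead of it and the grasp point (between the pads) lies 11 mm behind it; x points along the fingers, z is the direction in which the jaws open and shut, and the axes are right-handed (so a half turn about x gives the same grasp; the last joint's range is limited). The gripper opens to 85 mm and grips with 20 to 120 N. Pads are 22 mm wide; open, the fingers measure 114 mm over their backs; the gripper's body (76 mm by 85 mm) begins 54 mm behind the grasp point. The pads swing forward as they close: fully open they stand 13 mm farther back than shut.
Start: joints at [1.245, 0.628, 0.038, 1.517, -0.027, 0.996, -0.02], TCP at [167.004, -628.194, 239.313] pointing down, gripper open.
Joint ranges: [-3.06, 3.06], [-0.37, 2.12], [-1.25, 1.32], [0.18, 2.47], [-1.1, 4.24], [0.23, 1.98], [-2.94, 2.94]. Speed limits (rad/s): [2.57, 2.57, 3.14, 3.14, 3.14, 3.14, 3.14].

INTERFACE

Orientations are given as [roll, pitch, yaw] about the fixed x, y, z axes, in that order (R = Rz(yaw) Ry(pitch) Rx(roll)).
In Python, from cell import ctrl, get_image, camera_params gives the robot as it stands. The module is installed in compiled form; this text tells all that it offers.
- The arm moves only by the shell command python3 -m handwheel 'ROWS'. ROWS is text: rows parted by semicolons, each of 7 numbers parted by spaces: the opening, from -1 (shut) to 1 (fully open), then the shift along the tool's x, y, z in mm, then the turn, a rotation vector about the tool's x, y, z in rad. In form: grip x y z wx wy wz; .... A call has 1 to 10 rows; each row shifts and turns the pose as measured when the row begins, along the tool's axes as they then stand; what a row does not reach is not made up. A row lasts 1/10 s, in which the tool goes at most 50 mm and 8.59 degrees, less where a joint would pass 70% of its speed; a pose out of reach is approached as far as the arm can. A call with a gripper value outside its range is refused whole. The fingers move at their own pace and stop on an object; the grip force is fixed at half the most. Time passes only in rows, so rows that do not move let the fingers close. It gives the time, the measured TCP pose, the force and the opening at its end, in the units of the state.
- ctrl.read_state(): the state, without advancing time (a new reading comes with each control period).
- get_image(name): name is "side" or "top" or "wrist"; returns the picture (384x512x3 uint8, blue, green, red); there is no depth.
- camera_params(name): a dict with "fx", "fy", "cx", "cy" (pixels), "eye" and "orientation" of the camera in the world. Camera axes: x right, y up, looking along -z (the intrinsics and any distortion apply to the point x, -y, -z); pixel columns grow to the right and rows downward; lengths in mm; the calibration is good to about 2 mm. A picture is of the moment at which its call begins: read the wrist's pose just before it. camera_params takes no time and is no camera call; for the wrist camera it gives the pose at the moment of the call.
- ctrl.finish_job(): hands the job in, once; it reports no verdict.
The state is a dict: "clock": time; "qpos": joint angles; "qd": joint speeds; "tau": joint torques, N m; "eef_pos": TCP position; "tool_rot": TCP orientation; "force": force on the tool from outside, world axes, zero at the start; "torque": the same for the moment, N m; "width": finger opening in mm.
Only numpy, scipy, OpenCV 4.12 (cv2) and the standard library are available. Lean on these libraries where they do the work, as an engineer would, in place of code of your own. Each camera call takes 0.05 s, during which the arm holds its last target.

TASK

Measure the old iron chisel on the white measuring board. First pull the sliding jaw's spring pin up by its T-bar and turn it into its rest notch, so that it stays out by itself; then lay the chisel lengthwise on the middle of the bed between the jaw and the end plate, and gently slide the jaw up until the chisel lies snug and square between jaw and end plate. Leave the pin parked in its notch, let go of everything, and leave the other things where they lie.

Things in the scene. Friction and masses are not known exactly. Their poses are not given: they have to be found in the camera images.
- board: Measuring board fixed to the table, white slab 110 x 315 mm and 20 mm thick; it is never moved. Origin on the table under the slab, z up; its y axis is the jaw's travel, towards the end plate (aluminium, 90 mm wide across, rising 55 mm above the slab). Along y the slab runs from -150 to +165 mm. The bed (slab's top, z = 20 mm) lies between the jaw's flat face and the end plate's inner face: 150 mm long at the start. Black scale ticks on the bed, at +x.
- end_face (a point): Point on the middle of the end plate's inner (bed-side) face, 11 mm above the bed; board axes. It is at board (0, 143, 31) mm.
- jaw_face (a point): Point on the middle of the sliding jaw's flat bed-side face, 11 mm above the bed; board axes. At the start at board (0, -7, 31) mm. The face is a plate 80 mm wide, 10 mm thick, rising 45 mm above the bed.
- jaw_post (a point): Middle of the grip post's height: black upright round post, 22 mm diameter, 36 mm tall, on the grey jaw carriage (70 mm wide, top 45 mm above the table), post from 45 to 81 mm above the table, on the board's centre line 118 mm behind the jaw face and 75 mm behind the spring pin. Grip it from above, or push it, to slide the jaw.
- tbar_mid (a point): Centre of the spring pin's T-bar, the dark steel bar 44 x 12 x 16 mm (long along its own x, 12 mm wide along y, 16 mm high) on top of the pin; z up is the pull direction. It is on the board's centre line 43 mm behind the jaw face, 98 mm above the table when the pin is home. Its 8 mm stem stands in a steel collar 42 mm across whose top is 65 mm above the table.
- plunger (a joint): Lift of the spring pin in m. 0 = home, locking the jaw in the board; the spring presses it down (about 4.5 N at 0, 9.5 N at 16 mm). Out of the board from 7 mm; free to be turned from 13 mm on (its cross pin then clears the collar's top); hard stop at 20 mm; it rests at 10 mm when its cross pin lies in the rest notch (a groove 3 mm deep in the collar's top).
- tbar (a joint): Turn of the T-bar in rad, growing anticlockwise seen from above. 0 = home, in the deep slot, T-bar lying across the board (along board x); it can turn only when lifted. The rest notch is at 1.22 (70 degrees, about 0.1 play either way); stop at 1.5.
- jaw (a joint): Travel of the jaw in m towards the end plate, 0 = start, locked by the pin (1.5 mm play); the gap between jaw and end plate is 0.150 minus this, so it is 0.050 when closed on the chisel. Light friction, about 2 N.
- chisel_mid (a point): Centre (half-way up and along) of the loose iron chisel: rust-brown bar 100 mm long along its own x, z up; shank 24 mm wide, 22 mm high, flaring at the +x end into a flat blade 36 mm wide, 12 mm thick and 30 mm long; both ends are flat. About 0.33 kg. It lies flat on the table beside the board, this point 11 mm above the table, in any one of three places beside the whetstone and the leaf blade. Either end may face the end plate.
- whetstone: Bystander: grey stone block 84 x 30 x 20 mm, origin under its centre.
- leaf_blade: Bystander: thin flat rust-brown pointed blade with a tang, about 113 x 30 x 7 mm, origin under its middle.
- tape: Bystander: round tape measure, 48 mm across, 17 mm high.
- calipers: Bystander: steel calipers, 200 mm long, flat.
- ruler: Bystander: flat ruler 300 x 36 x 4 mm.
- brush: Bystander: brush, 190 mm long.
- sherd: Bystander: flat terracotta pot sherd, about 70 x 45 x 9 mm.
Mind the look-alikes: they are no part of the job. Leave any turquoise or yellow look-alike of the part that bears chisel_mid alone.

How it is judged:
By the outcome, as a careful person would: the job done as asked, in the order asked, and still so for the second after the job is handed in, with the robot touching nothing.
It also fails if it takes over 64 s, if anything falls off the work surface, if the arm or the gripper's body presses on something with over 40 N, if the wrist force passes 120 N, or if a joint passes its speed limit or range.

## Working session

There is one attempt and no reset: what is moved stays moved. The work goes in short steps, Python scripts to look and compute and a shell command to move; the robot and the scene stay as the last step left them, time stands still between calls to the robot, and variables do not carry over. Pictures are saved under pics/ and viewed, and the job is handed in when it is done.

```bash
mkdir -p pics; ls
python3 - <<'E'
from cell import ctrl,get_image,camera_params
import cv2
s=ctrl.read_state()
for k in s: print(k,s[k])
for n in("side","top","wrist"):
    p=camera_params(n); print(n,p)
    cv2.imwrite(f"pics/a_{n}.png",get_image(n))
E
```

```text
pics
clock 0.0
qpos [ 1.24522711  0.62933493  0.03845588  1.51837514 -0.02699812  0.99627966
 -0.01999211]
qd [ 0.00162887  0.00065293  0.00013574  0.00321795 -0.00152855 -0.00128372
  0.0010394 ]
tau [ 5.05812768e-04 -5.63410807e+01  1.22610256e+00 -1.93440092e+01
  1.09493229e-02  1.05932675e-02  2.77607262e-05]
eef_pos [ 166.8214217  -627.60069539  238.39429121]
tool_rot [-3.12347747  1.56891765  1.84867822]
force [0.11108141 0.62089661 0.66819958]
torque [-0.02121696 -0.02906093 -0.05999903]
width 85.33867947927958
side {'fx': 364.95639353445983, 'fy': 364.95639353445983, 'cx': 259.8624593591898, 'cy': 188.71117881758482, 'eye': array([203.05066469, 845.40014995, 651.13964845]), 'orientation': array([ 1.02704228e+00, -2.16995569e-03, -2.74124853e+00])}
top {'fx': 450.19413013079986, 'fy': 450.19413013079986, 'cx': 256.73539069802877, 'cy': 196.92414563209118, 'eye': array([ 444.98669567,  -46.84072761, 1225.87277336]), 'orientation': array([ 0.11660783, -0.01506484, -1.58233788])}
wrist {'fx': 293.1608620739719, 'fy': 293.1608620739719, 'cx': 255.50952168911863, 'cy': 186.6650260266296, 'eye': array([ 237.41579324, -608.38119822,  372.65116935]), 'orientation': array([-0.2891345 ,  0.00226999, -1.31061672])}
```

View pics/a_top.png

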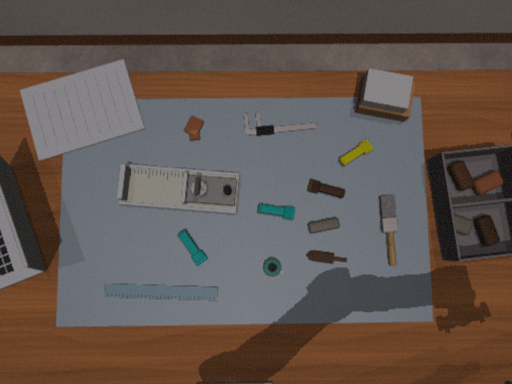

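View pics/a_side.png

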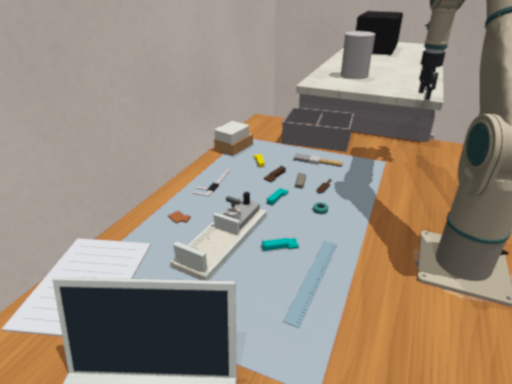

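View pics/a_wrist.png

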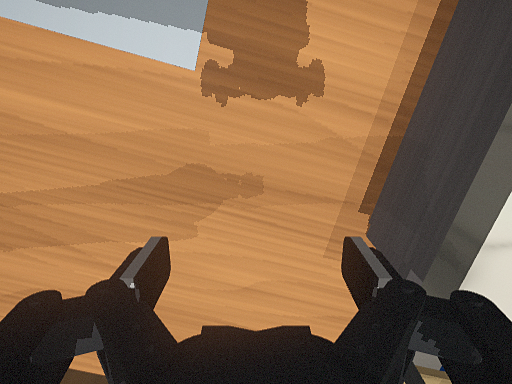

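The top view shows the board, with its end plate to the left at about (124,182), the jaw, and the T-bar at (198,186). A brown chisel lies near (326,188), the whetstone at (323,225) and the leaf blade at (325,257). I'll zoom in to measure.

```bash
cat > h.py <<'E'
import numpy as np, cv2
from scipy.spatial.transform import Rotation as Rn
from cell import ctrl,get_image,camera_params
def Rm(o): return Rn.from_euler('xyz',o).as_matrix()
def ray(p,u,v):
    d=np.array([(u-p['cx'])/p['fx'],-(v-p['cy'])/p['fy'],-1.0])
    return Rm(p['orientation'])@d
def px2w(p,u,v,z):
    d=ray(p,u,v); e=np.array(p['eye']); return e+d*(z-e[2])/d[2]
def w2px(p,X):
    c=Rm(p['orientation']).T@(np.array(X)-p['eye'])
    return np.array([p['cx']+p['fx']*c[0]/-c[2], p['cy']-p['fy']*c[1]/-c[2]])
E
python3 - <<'E'
import cv2
im=cv2.imread('pics/a_top.png')
a=cv2.resize(im[150:225,105:255],None,fx=5,fy=5,interpolation=cv2.INTER_CUBIC)
cv2.imwrite('pics/b1.png',a)
a=cv2.resize(im[165:275,250:360],None,fx=5,fy=5,interpolation=cv2.INTER_CUBIC)
cv2.imwrite('pics/b2.png',a)
E
```

```text
(no output)
```

View pics/b1.png

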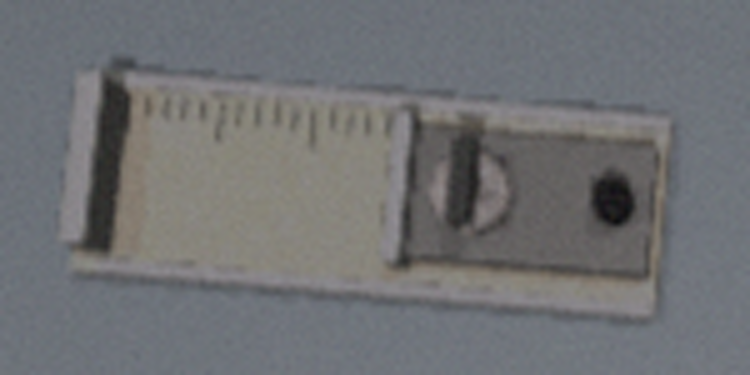

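View pics/b2.png

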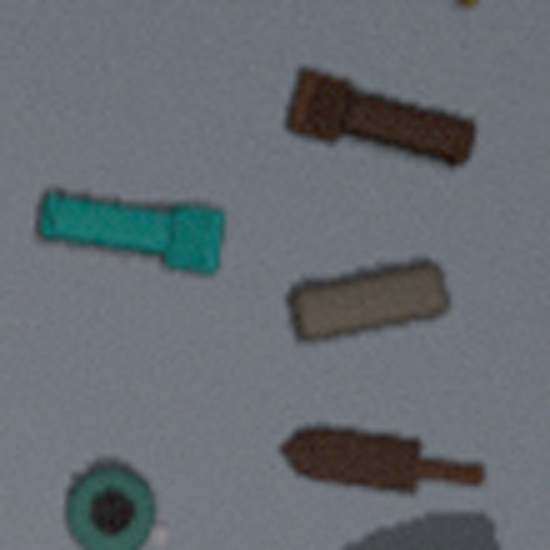

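The board crop shows the slab corners at about (668,118), (655,318), (70,270) and (118,68), and the T-bar at (463,175). The chisel crop shows the blade end at (300,105) and the tail end at (467,140).

Run:
```python
from h import *
from scipy.optimize import least_squares
p=camera_params('top')
f1=lambda u,v:(u/5+105-0.4,v/5+150-.4)
f2=lambda u,v:(u/5+250-.4,v/5+165-.4)
# board features: (boardxyz, crop px)
F=[((55,-150,20),(670,118)),((-55,-150,20),(655,318)),((-55,165,20),(71,271)),
((0,-50,106),(463,176)),((0,-125,81),(614,196)),
((35,-138,45),(657,140)),((-35,-138,45),(645,272)),((-40,-7,65),(386,262)),((40,-7,65),(396,106)), ((45,153,75),(75,70)),((-45,153,75),(65,240))]
def res(t,full=False):
    x,y,a=t;c,s=np.cos(a),np.sin(a);o=[]
    for (X,uv) in F:
        W=[x+c*X[0]-s*X[1],y+s*X[0]+c*X[1],X[2]]
        o.append(w2px(p,W)-f1(*uv))
    return np.ravel(o)
r=least_squares(res,[500,200,0],loss='soft_l1')
print(r.x,np.degrees(r.x[2]));print(np.round(res(r.x).reshape(-1,2),1))
for X in [(0,-50,98),(0,-125,63)]:
    x,y,a=r.x;c,s=np.cos(a),np.sin(a)
    print([x+c*X[0]-s*X[1],y+s*X[0]+c*X[1],X[2]])
# chisel
for uv in [(302,68),(288,132),(472,125),(460,163),(352,80),(335,142)]:
    print(uv,px2w(p,*f2(*uv),11)[:2].round(1))
```

```text
[ 6.11530010e+02  1.33757315e+02 -8.79865207e-02] -5.041256291728977
[[ 0.8 -0.7]
 [ 0.5 -0.4]
 [ 0.1 -0.1]
 [-0.1  0.4]
 [ 0.   0. ]
 [-1.9  0.4]
 [-1.7  0.2]
 [-0.9 -0.6]
 [ 0.1  0.2]
 [ 2.1 -0. ]
 [ 0.2  0.5]]
[np.float64(607.1363576500293), np.float64(83.95073046327104), 98]
[np.float64(600.5458797864901), np.float64(9.240854265206025), 63]
(302, 68) [ 637.2 -213.1]
(288, 132) [ 602.  -204.6]
(472, 125) [ 604.9 -305.3]
(460, 163) [ 584.1 -298. ]
(352, 80) [ 630.3 -240.3]
(335, 142) [ 596.3 -230.1]
```

```bash
cat >> h.py <<'E'
def st():
    s=ctrl.read_state(); return s,np.array(s['eef_pos']),Rm(s['tool_rot'])
def plan(target,th):
    """target TCP pos, th = world yaw (deg) of tool z axis, tool x down"""
    s,P,R=st()
    X=np.array([0,0,-1.]);Z=np.array([np.cos(np.radians(th)),np.sin(np.radians(th)),0])
    Rt=np.c_[X,np.cross(Z,X),Z]
    print('t',s['clock'],'P',P.round(1),'zyaw',np.degrees(np.arctan2(R[1,2],R[0,2])).round(2),'w',round(s['width'],1),'q',s['qpos'].round(2),'F',s['force'].round(1))
    d=np.array(target)-P
    print('shift now-axes',(R.T@d).round(1),' in target axes',(Rt.T@d).round(1),'rotvec',Rn.from_matrix(R.T@Rt).as_rotvec().round(3))
E
python3 - <<'E'
from h import *
s,P,R=st();print(R.round(3))
plan((600,84,238),84.96); plan((600,84,238),84.96-180)
E
```

```text
[[-0.     0.966  0.257]
 [ 0.001  0.257 -0.966]
 [-1.     0.    -0.001]]
t 0.15 P [ 166.9 -627.7  238.6] zyaw -75.11 w 85.4 q [ 1.25  0.63  0.04  1.52 -0.03  1.   -0.02] F [ 0.  -0.4  0.4]
shift now-axes [   1.4  601.4 -576.6]  in target axes [ 6.000e-01 -3.689e+02  7.470e+02] rotvec [-2.794e+00 -0.000e+00 -2.000e-03]
t 0.15 P [ 166.9 -627.7  238.6] zyaw -75.11 w 85.4 q [ 1.25  0.63  0.04  1.52 -0.03  1.   -0.02] F [ 0.  -0.4  0.4]
shift now-axes [   1.4  601.4 -576.6]  in target axes [ 6.000e-01  3.689e+02 -7.470e+02] rotvec [ 0.348 -0.001  0.   ]
```

```bash
python3 -m handwheel '1 0 35 -33 0 0 0;1 0 35 -33 0 0 0;1 0 35 -33 0 0 0;1 0 35 -33 0 0 0;1 0 35 -33 0 0 0;1 0 35 -33 0 0 0;1 0 35 -33 0 0 0;1 0 35 -33 0 0 0'; python3 -c "
from h import *
plan((600,84,238),-95.04)"
```

```text
clock: 0.95
eef_pos: [371.0, -296.7, 234.8]
tool_rot: [-1.405, 1.566, -2.732]
force: [0.7, -0.8, 0.7]
width: 85.4
t 0.95 P [ 371.  -296.7  234.8] zyaw -76.02 w 85.4 q [ 0.6   0.39  0.02  1.99 -0.01  0.76 -0.71] F [ 0.7 -0.8  0.7]
shift now-axes [  -4.9  314.1 -314.1]  in target axes [  -3.2  194.7 -399.3] rotvec [0.332 0.002 0.005]
```

```bash
python3 -m handwheel '0.2 0 35 -35 0 0 0;0.2 0 35 -35 0 0 0;0.2 0 35 -35 0 0 0;0.2 0 35 -35 0 0 0;0.2 0 35 -35 0 0 0;0.2 0 35 -35 0 0 0;0.2 0 35 -35 0 0 0;0.2 -3 35 -35 0 0 0;0.2 0 35 -35 0 0 0'; python3 -m handwheel '0.2 0 0 0 0.14 0 0;0.2 0 0 0 0.14 0 0;0.2 0 0 0 0.05 0 0;0.2 0 0 0 0 0 0'; python3 -c "
from h import *
plan((607,84,238),-95.04)
p=camera_params('wrist');cv2.imwrite('pics/c.png',get_image('wrist'));print(p)
for X in [(607.1,83.95,106),(600.5,9.24,81)]: print(w2px(p,X))
"
```

```text
clock: 1.85
eef_pos: [600.2, 90.7, 235.8]
tool_rot: [-1.115, 1.565, -2.442]
force: [2.0, -0.4, 0.4]
width: 51.0
clock: 2.25
eef_pos: [602.2, 103.4, 233.4]
tool_rot: [-1.914, 1.566, 2.715]
force: [-0.8, -0.4, -0.1]
width: 51.2
t 2.25 P [602.2 103.4 233.4] zyaw -94.79 w 51.2 q [-0.26  0.58  0.07  1.64 -0.05  0.93 -1.82] F [-0.8 -0.4 -0.1]
shift now-axes [-4.6  6.4 18.9]  in target axes [-4.6  6.5 18.9] rotvec [ 0.004 -0.002  0.005]
{'fx': 293.1608620739719, 'fy': 293.1608620739719, 'cx': 255.50952168911863, 'cy': 186.6650260266296, 'eye': array([675.46089052,  97.80100329, 367.2258414 ]), 'orientation': array([-0.29420252,  0.00259787, -1.65403555])}
[277.4556266  173.99771002]
[350.72094132 168.18611757]
```

View pics/c.png

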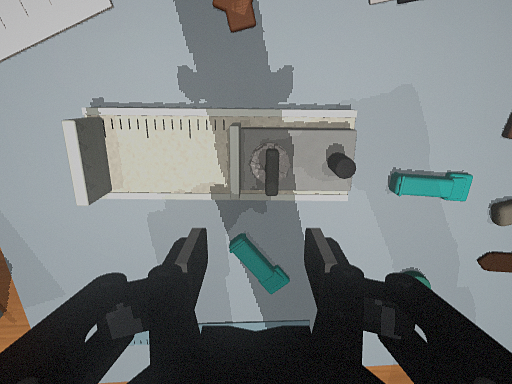

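The wrist view shows the T-bar at (272,173) and the post top at about (342,163). I'll zoom in and refit the board pose.

```bash
python3 -c "
import cv2
im=cv2.imread('pics/c.png')
cv2.imwrite('pics/c2.png',cv2.resize(im[95:210,220:365],None,fx=5,fy=5,interpolation=cv2.INTER_CUBIC))
cv2.imwrite('pics/c3.png',cv2.resize(im[95:210,60:205],None,fx=5,fy=5,interpolation=cv2.INTER_CUBIC))"
```

```text
(no output)
```

View pics/c2.png

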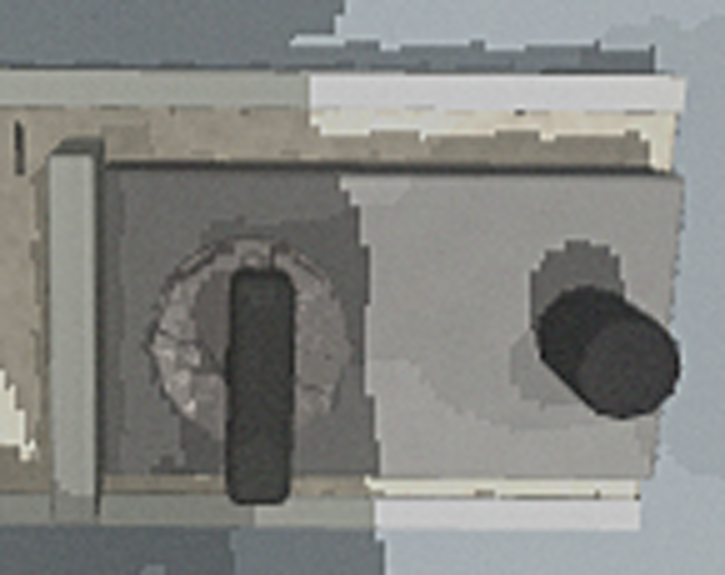

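View pics/c3.png

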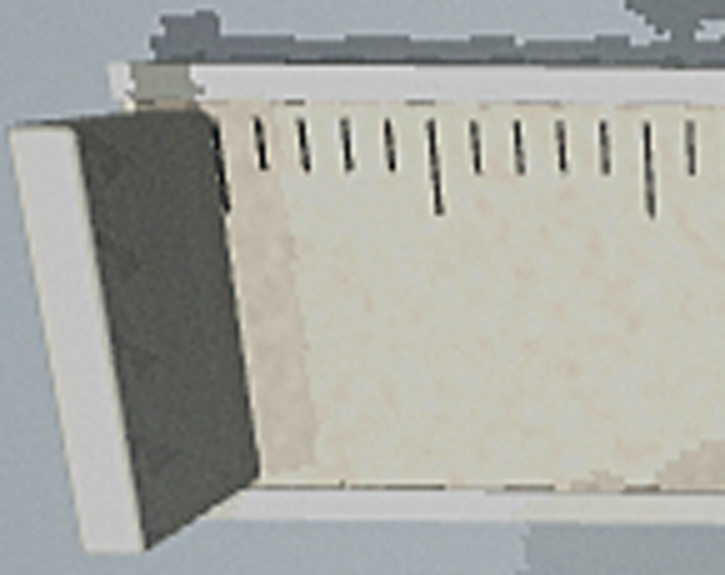

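Run:
```python
from h import *
from scipy.optimize import least_squares
p={'fx':293.1608620739719,'fy':293.1608620739719,'cx':255.50952168911863,'cy':186.6650260266296,'eye':np.array([675.46089052,97.80100329,367.2258414]),'orientation':np.array([-0.29420252,0.00259787,-1.65403555])}
R_=lambda u,v:(u/5+220-.4,v/5+95-.4)
L=lambda u,v:(u/5+60-.4,v/5+95-.4)
F=[((55,-150,20),R_(685,78)),((-55,-150,20),R_(640,528)),((45,143,75),L(75,127)),((-45,143,75),L(145,550)),((45,143,20),L(213,112)),((-45,143,20),L(260,475)),((55,165,20),L(110,62)),((0,-50,106),R_(262,384)),((0,-125,81),R_(630,362)),((40,-7,65),R_(50,153)),((-40,-7,65),R_(52,508)),]
def res(t):
    x,y,a=t[:3];c,s=np.cos(a),np.sin(a)
    return np.ravel([w2px(p,[x+c*X[0]-s*X[1],y+s*X[0]+c*X[1],X[2]])-uv for X,uv in F])
r=least_squares(res,[611,133,-.08],loss='soft_l1')
print(r.x,np.degrees(r.x[2]));print(np.round(res(r.x).reshape(-1,2),1))
x,y,a=r.x;c,s=np.cos(a),np.sin(a)
for X in [(0,-50,98),(0,-125,63),(0,90,31)]: print(np.round([x+c*X[0]-s*X[1],y+s*X[0]+c*X[1]],1))
```

```text
[ 6.12687177e+02  1.38436056e+02 -9.07600802e-02] -5.200169541164112
[[ 0.3 -1.3]
 [-0.2 -0.6]
 [-0.8 -0.9]
 [-0.2  1.1]
 [-0.  -1.2]
 [ 1.   0.5]
 [ 0.1 -0.3]
 [ 0.3  1.9]
 [ 0.4  0.7]
 [-0.9 -0.5]
 [ 0.1  3.1]]
[608.2  88.6]
[601.4  14. ]
[620.8 228.1]
```

Wrist and top cameras differ by about 4.5 mm in y; I'll trust the closer wrist view, then check just above the bar.

```bash
python3 -m handwheel '0 25 6 15 0 0 0;0 30 0 0 0 0 0;0 30 0 0 0 0 0;0 17 0 0 0 0 0;0 0 0 0 0 0 0'; python3 -c "
from h import *
plan((608.2,88.6,87),-95.2)
p=camera_params('wrist');im=get_image('wrist');cv2.imwrite('pics/d.png',im)
print(w2px(p,(608.2,88.6,106)),p['eye'],p['orientation'])
"
```

```text
clock: 2.8
eef_pos: [607.8, 86.8, 129.5]
tool_rot: [-2.75, 1.567, 1.886]
force: [-0.2, -0.5, 0.1]
width: 42.5
t 2.8 P [607.8  86.8 129.5] zyaw -94.39 w 42.5 q [-0.22  0.71  0.05  1.72 -0.06  0.71 -1.78] F [-0.2 -0.5  0.1]
shift now-axes [42.5  0.3 -1.7]  in target axes [42.5  0.2 -1.9] rotvec [ 0.014 -0.003  0.001]
[253.95003119 228.58798648] [680.6505287   81.45850998 263.48716083] [-0.29086573  0.00434736 -1.6470935 ]
```

View pics/d.png

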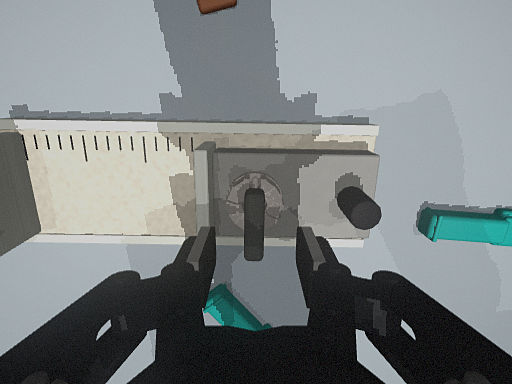

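The T-bar sits centred between the fingers, at (254.5,225) against a predicted (254,228.6), so it lies about 2 mm farther along +x. I'll lower and grip.

```bash
python3 -m handwheel '0 20 1 -1 0.014 0 0;0 20 1 -1 0 0 0;0 3 0 0 0 0 0;0 0 0 0 0 0 0'; python3 -c "
from h import *
plan((609.5,88.6,87),-95.2)"; python3 -m handwheel '-1 0 0 0 0 0 0;-1 0 0 0 0 0 0;-1 0 0 0 0 0 0;-1 0 0 0 0 0 0;-1 0 0 0 0 0 0;-1 0 0 0 0 0 0;-1 0 0 0 0 0 0'; python3 -c "
from h import *
plan((609.5,88.6,87),-95.2)"
```

```text
clock: 3.25
eef_pos: [614.8, 88.5, 92.2]
tool_rot: [2.185, 1.56, 0.524]
force: [0.5, 0.0, 0.6]
width: 42.7
t 3.25 P [614.8  88.5  92.2] zyaw -95.17 w 42.7 q [-0.22  0.77  0.05  1.73 -0.07  0.63 -1.79] F [0.5 0.  0.6]
shift now-axes [ 5.1 -5.4  0.4]  in target axes [ 5.2 -5.3  0.4] rotvec [ 0.    -0.006 -0.009]
clock: 3.95
eef_pos: [616.2, 88.4, 95.1]
tool_rot: [2.084, 1.556, 0.423]
force: [1.0, -0.4, -3.6]
width: 10.6
t 3.95 P [616.2  88.4  95.1] zyaw -95.16 w 10.6 q [-0.22  0.76  0.05  1.73 -0.07  0.64 -1.79] F [ 1.  -0.4 -3.6]
shift now-axes [ 8.  -6.8  0.5]  in target axes [ 8.1 -6.7  0.4] rotvec [ 0.001 -0.007 -0.013]
```

Gripped, but about 7 mm off-centre along the bar and a bit high (zero rows drift slightly). I'll open, correct and regrip.

```bash
python3 -m handwheel '-0.3 0 0 0 0 0 0;-0.3 0 0 0 0 0 0;-0.3 4 -3 0 0 0.006 0.01;-0.3 4 -3 0 0 0 0;-0.3 2 -2 0 0 0 0'; python3 -c "
from h import *
plan((609.5,88.6,87),-95.2)"
```

```text
clock: 4.45
eef_pos: [610.1, 89.7, 86.8]
tool_rot: [2.066, 1.54, 0.405]
force: [0.1, -0.0, 0.2]
width: 30.1
t 4.45 P [610.1  89.7  86.8] zyaw -95.14 w 30.1 q [-0.22  0.76  0.05  1.77 -0.07  0.58 -1.79] F [ 0.1 -0.   0.2]
shift now-axes [-0.2 -0.5  1.2]  in target axes [-0.2 -0.5  1.2] rotvec [ 0.001 -0.015 -0.027]
```

```bash
python3 -m handwheel '-0.3 0 0 1 0 -0.015 -0.027;-1 0.3 0 0 0 0 0;-1 0.3 0 0 0 0 0;-1 0.3 0 0 0 0 0;-1 0.3 0 0 0 0 0;-1 0.3 0 0 0 0 0'; python3 -c "
from h import *
plan((609.5,88.6,87),-95.2)
cv2.imwrite('pics/e.png',get_image('wrist'))"
```

```text
clock: 5.05
eef_pos: [609.3, 88.9, 86.4]
tool_rot: [-0.889, 1.571, -2.55]
force: [-0.9, -0.4, 5.4]
width: 10.9
t 5.05 P [609.3  88.9  86.4] zyaw -95.15 w 10.9 q [-0.22  0.77  0.06  1.74 -0.07  0.63 -1.79] F [-0.9 -0.4  5.4]
shift now-axes [-0.6  0.2  0.3]  in target axes [-0.6  0.2  0.3] rotvec [0.001 0.    0.   ]
```

View pics/e.png

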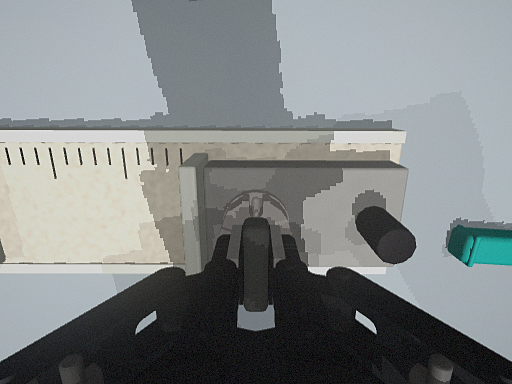

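The bar sits between the pads at (257,265) and is gripped. Now the pull, in small rows.

```bash
python3 -m handwheel '-1 -4 0 0 0 0 0;-1 -4 0 0 0 0 0;-1 -4 0 0 0 0 0;-1 -3 0 0 0 0 0;-1 -1 0 0 0 0 0'; python3 -c "
from h import *
plan((609.3,88.9,103),-95.2)"
```

```text
clock: 5.6
eef_pos: [609.0, 88.9, 99.6]
tool_rot: [-1.127, 1.569, -2.787]
force: [2.1, -0.1, -9.1]
width: 11.0
t 5.6 P [609.   88.9  99.6] zyaw -95.14 w 11.0 q [-0.23  0.75  0.06  1.73 -0.06  0.66 -1.79] F [ 2.1 -0.1 -9.1]
shift now-axes [-3.4  0.3 -0.1]  in target axes [-3.4  0.3 -0.1] rotvec [0.001 0.001 0.001]
```

```bash
python3 -m handwheel '-1 -3 0 0 0 0 0;-1 -1.5 0 0 0 0 0'; python3 -c "
from h import *
plan((609.3,88.9,103),-95.2)"
```

```text
clock: 5.8
eef_pos: [608.9, 88.9, 103.6]
tool_rot: [-1.107, 1.569, -2.767]
force: [3.3, 0.3, -11.6]
width: 10.8
t 5.8 P [608.9  88.9 103.6] zyaw -95.13 w 10.8 q [-0.23  0.75  0.06  1.73 -0.06  0.67 -1.79] F [  3.3   0.3 -11.6]
shift now-axes [ 0.6  0.4 -0.1]  in target axes [ 0.6  0.4 -0.1] rotvec [0.001 0.001 0.002]
```

```bash
python3 -m handwheel '-1 0 0 0 -0.1 0 0;-1 0 0 0 -0.1 0 0;-1 0 0 0 -0.1 0 0'; python3 -c "
from h import *
plan((608.9,88.9,103.6),-25.2)"
```

```text
clock: 6.1
eef_pos: [608.9, 89.4, 103.5]
tool_rot: [-1.256, 1.569, -2.606]
force: [3.0, 0.5, -10.1]
width: 11.2
t 6.1 P [608.9  89.4 103.5] zyaw -77.34 w 11.2 q [-0.18  0.75 -0.03  1.73  0.03  0.67 -1.57] F [  3.    0.5 -10.1]
shift now-axes [-0.1 -0.1  0.5]  in target axes [-0.1 -0.5  0.2] rotvec [-0.91  -0.     0.002]
```

```bash
python3 -m handwheel '-1 0 0 0 -0.12 0 0;-1 0 0 0 -0.12 0 0;-1 0 0 0 -0.12 0 0;-1 0 0 0 -0.12 0 0;-1 0 0 0 -0.12 0 0;-1 0 0 0 -0.12 0 0;-1 0 0 0 -0.12 0 0'; python3 -c "
from h import *
plan((608.9,88.9,103.6),-25.2)"
```

```text
clock: 6.8
eef_pos: [607.9, 90.1, 102.9]
tool_rot: [-2.278, 1.567, -2.752]
force: [1.2, 1.3, -10.3]
width: 11.3
t 6.8 P [607.9  90.1 102.9] zyaw -27.17 w 11.3 q [-0.03  0.76 -0.27  1.73  0.29  0.7  -0.93] F [  1.2   1.3 -10.3]
shift now-axes [-0.7 -0.7  1.4]  in target axes [-0.7 -0.7  1.4] rotvec [-0.034 -0.002  0.003]
```

```bash
python3 -m handwheel '-1 0 0 0 -0.04 0 0;-1 0 0 0 -0.01 0 0'; python3 -c "
from h import *
plan((608.9,88.9,96.5),-25.2)
cv2.imwrite('pics/f.png',get_image('wrist'))"
```

```text
clock: 7.0
eef_pos: [607.8, 89.7, 102.6]
tool_rot: [-2.372, 1.567, -2.793]
force: [2.8, 1.7, -9.1]
width: 11.0
t 7.0 P [607.8  89.7 102.6] zyaw -24.08 w 11.0 q [-0.02  0.76 -0.28  1.73  0.31  0.7  -0.89] F [ 2.8  1.7 -9.1]
shift now-axes [ 6.1 -0.3  1.4]  in target axes [ 6.1 -0.3  1.4] rotvec [ 0.019 -0.003  0.003]
```

View pics/f.png

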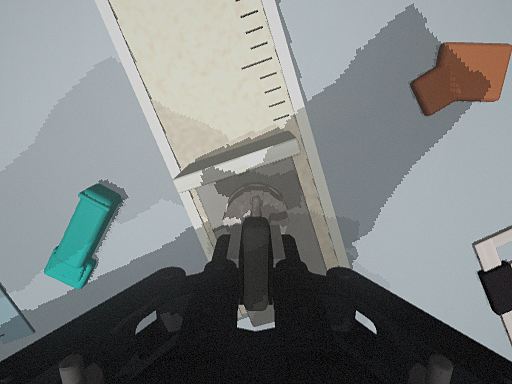

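Turned by about 71°. I'll lower it into the notch.

```bash
python3 -m handwheel '-1 2 0 0 0.01 0 0;-1 2 0 0 0 0 0;-1 1.5 0 0 0 0 0;-1 1 0 0 0 0 0;-1 1 0 0 0 0 0'; python3 -c "
from h import *
plan((608.9,88.9,96.5),-25.2)"
```

```text
clock: 7.55
eef_pos: [608.0, 89.8, 96.0]
tool_rot: [-1.956, 1.567, -2.389]
force: [-1.1, 0.4, 2.8]
width: 11.3
t 7.55 P [608.   89.8  96. ] zyaw -24.85 w 11.3 q [-0.03  0.77 -0.28  1.73  0.31  0.69 -0.9 ] F [-1.1  0.4  2.8]
shift now-axes [-0.5 -0.4  1.2]  in target axes [-0.5 -0.4  1.2] rotvec [ 0.006 -0.001  0.003]
```

The force has dropped to about zero at a lift of 10 mm, so it is in the notch. Opening and retreating.

```bash
python3 -m handwheel '-0.4 0 0 0 0 0 0;-0.4 0 0 0 0 0 0;-0.4 0 0 0 0 0 0;-0.4 -10 0 0 0 0 0;-0.4 -30 0 0 0 0 0;0.2 -30 0 0 0 0 0;0.2 -40 0 0 0 0 0;0.2 0 0 0 0 0 0'; python3 -c "
from h import *
plan((607,-255,200),-25.2)
cv2.imwrite('pics/g.png',get_image('wrist'))"
```

```text
clock: 8.35
eef_pos: [608.4, 89.2, 214.6]
tool_rot: [-1.55, 1.566, -1.984]
force: [0.5, 1.2, 0.5]
width: 51.6
t 8.35 P [608.4  89.2 214.6] zyaw -24.9 w 51.6 q [ 0.01  0.62 -0.33  1.64  0.24  0.92 -0.84] F [0.5 1.2 0.5]
shift now-axes [  16.1 -312.7  143.7]  in target axes [  14.6 -312.   145.3] rotvec [0.005 0.    0.005]
```

View pics/g.png

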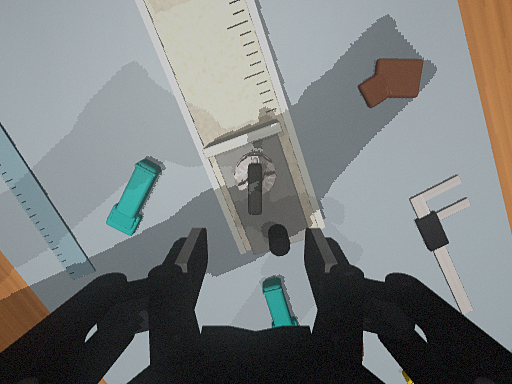

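The T-bar stays parked at about 70° to the board. Moving to the chisel.

```bash
python3 -m handwheel '0.2 0 -33 15 0 0 0;0.2 0 -33 15 0 0 0;0.2 0 -33 15 0 0 0;0.2 0 -33 15 0 0 0;0.2 0 -33 15 0 0 0;0.2 0 -33 15 0 0 0;0.2 0 -33 15 0 0 0;0.2 0 -33 15 0 0 0;0.2 0 -33 15 0 0 0;0.2 0 0 0 -0.1 0 0'; python3 -m handwheel '0.2 0 0 0 -0.07 0 0;0.2 0 0 0 0 0 0'; python3 -c "
from h import *
plan((607,-255,200),-15)
p=camera_params('wrist');cv2.imwrite('pics/i.png',get_image('wrist'));print(p['eye'],p['orientation'])
print(w2px(p,(607,-255,22)))"
```

```text
clock: 9.4
eef_pos: [598.8, -248.7, 207.6]
tool_rot: [-2.591, 1.551, -2.919]
force: [-0.1, 1.1, 1.0]
width: 51.4
clock: 9.6
eef_pos: [596.6, -251.1, 205.6]
tool_rot: [-2.74, 1.548, -2.998]
force: [0.0, -0.1, 0.1]
width: 51.3
t 9.6 P [ 596.6 -251.1  205.6] zyaw -14.76 w 51.3 q [ 0.57  0.69 -0.38  1.53  0.29  0.99 -0.16] F [ 0.  -0.1  0.1]
shift now-axes [ 5.4 -1.1 11.2]  in target axes [ 5.6 -1.1 11.1] rotvec [ 0.004 -0.021  0.009]
[ 618.35308023 -179.39135468  339.07606977] [-0.29819159  0.02072338 -0.25712579]
[268.86660359 168.24838753]
```

View pics/i.png

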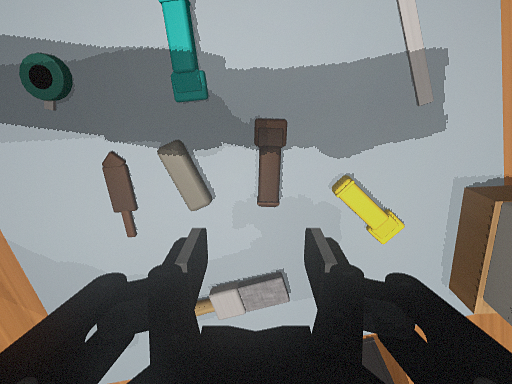

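The chisel is at about (270,162), with the blade end up at (271,119) and the tail at (268,206).

```bash
python3 -c "
import cv2
im=cv2.imread('pics/i.png')
cv2.imwrite('pics/i2.png',cv2.resize(im[105:220,215:325],None,fx=5,fy=5,interpolation=cv2.INTER_CUBIC))"
```

```text
(no output)
```

View pics/i2.png

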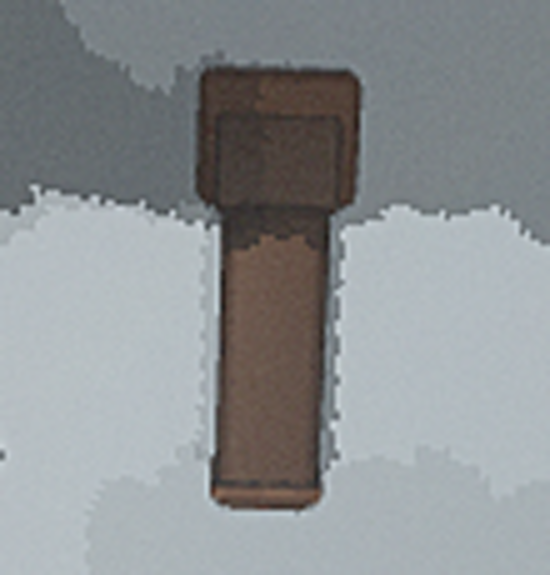

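Run:
```python
from h import *
p=camera_params('wrist')
f=lambda u,v:(u/5+215-.4,v/5+105-.4)
a=px2w(p,*f(267.5,487),22);b=px2w(p,*f(267.5,508),0)
print('tail',a,b)
for z in(8,12,17):
    c=px2w(p,*f(281,70),z);print('blade',z,c,np.linalg.norm(c[:2]-a[:2]),np.degrees(np.arctan2(*(c-a)[:2][::-1])))
l=px2w(p,*f(222,300),22);r=px2w(p,*f(329,300),22);print('w',np.linalg.norm(l-r))
c=px2w(p,*f(279.5,115),22);print('step',c)
```

```text
tail [ 596.54445459 -292.73919388   22.        ] [ 593.68346045 -305.98614903    0.        ]
blade 8 [ 622.18698227 -203.73778906    8.        ] 92.62175384754154 73.92758191851532
blade 12 [ 622.14224517 -203.43729292   12.        ] 92.8982044946991 74.00540543998386
blade 17 [ 622.0863238  -203.06167274   17.        ] 93.24400721178449 74.10203567480008
w 23.626838592693783
step [ 619.47328647 -211.68775969   22.        ]
```

```bash
python3 -m handwheel '0.2 30 -0.5 4 0.01 -0.02 0.009;0.2 40 -0.5 4 0 0 0;0.2 40 -0.5 3 0 0 0;0.2 30 0 0 0 0 0;0.2 10 0 0 0 0 0'; python3 -c "
from h import *
plan((607.5,-255,12),-15.7)
p=camera_params('wrist');cv2.imwrite('pics/j.png',get_image('wrist'))"
```

```text
clock: 10.15
eef_pos: [609.3, -252.3, 53.4]
tool_rot: [0.25, 1.566, -0.024]
force: [-0.8, 0.3, 0.3]
width: 51.1
t 10.15 P [ 609.3 -252.3   53.4] zyaw -15.68 w 51.1 q [ 0.53  0.88 -0.31  1.62  0.37  0.69 -0.23] F [-0.8  0.3  0.3]
shift now-axes [41.4 -3.2 -1.2]  in target axes [41.4 -3.1 -1. ] rotvec [ 0.     0.005 -0.001]
```

View pics/j.png

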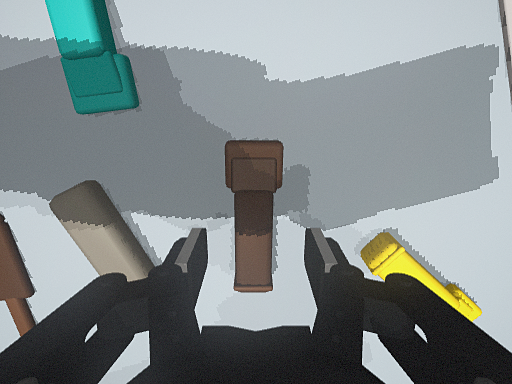

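Everything is aligned: the chisel is centred at column 254 between the fingers. Lowering and gripping.

```bash
python3 -m handwheel '0 15 -2 -1 0 0.005 0;0 15 -2 0 0 0 0;0 8 0 0 0 0 0;0 2 0 0 0 0 0'; python3 -c "
from h import *
plan((607.5,-255,12),-15.7)"
```

```text
clock: 10.6
eef_pos: [609.9, -256.0, 13.6]
tool_rot: [0.24, 1.566, -0.034]
force: [-1.1, 0.9, -0.2]
width: 42.5
t 10.6 P [ 609.9 -256.    13.6] zyaw -15.7 w 42.5 q [ 0.52  0.94 -0.29  1.62  0.39  0.63 -0.25] F [-1.1  0.9 -0.2]
shift now-axes [ 1.6  0.3 -2.6]  in target axes [ 1.6  0.3 -2.6] rotvec [-0.     0.004 -0.001]
```

```bash
python3 -m handwheel '0 1.5 0 -2.5 0 0.004 0;-1 0.3 0 0 0 0 0;-1 0.3 0 0 0 0 0;-1 0.3 0 0 0 0 0;-1 0.3 0 0 0 0 0;-1 0.3 0 0 0 0 0'; python3 -c "
from h import *
plan((607.5,-255,12),-15.7)"
```

```text
clock: 11.2
eef_pos: [608.2, -255.6, 12.8]
tool_rot: [0.303, 1.568, 0.028]
force: [-1.1, 1.2, 0.9]
width: 22.5
t 11.2 P [ 608.2 -255.6   12.8] zyaw -15.73 w 22.5 q [ 0.52  0.94 -0.29  1.62  0.39  0.63 -0.25] F [-1.1  1.2  0.9]
shift now-axes [ 0.8  0.4 -0.8]  in target axes [ 0.8  0.4 -0.8] rotvec [-0.001  0.002 -0.001]
```

```bash
python3 -m handwheel '-1 -10 0 0 0 0 0;-1 -30 0 0 0 0 0;-1 -40 0 0 0 0 0;-1 -40 0 0 0 0 0;-1 -40 0 0 0 0 0;-1 -30 0 0 0 0 0'; python3 -c "
from h import *
plan((621.2,223.1,200),-5.2)
p=camera_params('wrist');cv2.imwrite('pics/k.png',get_image('wrist'))"
```

```text
clock: 11.8
eef_pos: [602.9, -254.2, 203.6]
tool_rot: [2.977, 1.558, 2.704]
force: [0.8, -0.6, -3.2]
width: 22.5
t 11.8 P [ 602.9 -254.2  203.6] zyaw -15.66 w 22.5 q [ 0.57  0.7  -0.38  1.52  0.29  0.99 -0.16] F [ 0.8 -0.6 -3.2]
shift now-axes [   6.   464.5 -111.2]  in target axes [  3.6 477.  -25.1] rotvec [-0.183 -0.013 -0.003]
```

View pics/k.png

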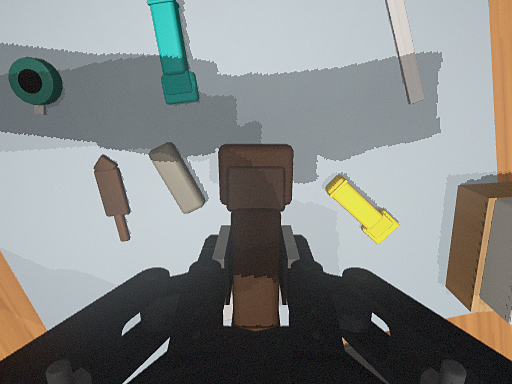

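The chisel hangs level in the grip, with the blade end at (256,146) and the tail at (256,327).

Run:
```python
from h import *
p=camera_params('wrist');s,P,R=st()
for n,u,v,h in(('bl',256,145.5,6),('bl',256,145.5,12),('tail',256.5,327,0),('tail',256.5,306,22)):
    w=px2w(p,u,v,P[2]-12.8+h); print(n,h,(R.T@(w-P)).round(1))
```

```text
bl 6 [ 6.9 52.3  0.2]
bl 12 [ 0.9 53.2  0.2]
tail 0 [ 12.7 -59.3   0.6]
tail 22 [ -9.2 -26.5   0.5]
```

```bash
python3 -m handwheel '-1 0 40 -10 0 0.013 0;-1 0 42 -10 0 0 0;-1 0 42 -10 0 0 0;-1 0 42 -10 0 0 0;-1 0 42 -10 0 0 0;-1 0 42 -10 0 0 0;-1 0 42 -10 0 0 0;-1 0 42 -10 0 0 0;-1 0 42 -10 0 0 0;-1 0 42 -10 0 0 0';python3 -c "
from h import *
plan((621.2,223.1,200),-5.2)"
```

```text
clock: 12.85
eef_pos: [625.1, 175.4, 209.4]
tool_rot: [-2.495, 1.557, -2.787]
force: [0.7, -0.1, -3.3]
width: 22.4
t 12.85 P [625.1 175.4 209.4] zyaw -16.75 w 22.4 q [-0.11  0.69 -0.36  1.53  0.27  0.99 -0.84] F [ 0.7 -0.1 -3.3]
shift now-axes [  9.3  44.6 -17.4]  in target axes [ 9.4 47.1 -8.2] rotvec [-0.202 -0.012  0.007]
```

```bash
python3 -m handwheel '-1 8 22 -9 -0.1 -0.012 0.007;-1 0 22 -4 -0.1 0 0;-1 0 0 0 0 0 0';python3 -c "
from h import *
plan((621.2,223.1,130),-5.2)
p=camera_params('wrist');cv2.imwrite('pics/l.png',get_image('wrist'));print(p['eye'].tolist(),p['orientation'].tolist())"
```

```text
clock: 13.15
eef_pos: [619.3, 235.5, 200.8]
tool_rot: [1.689, 1.563, 1.618]
force: [-0.8, 1.0, -3.6]
width: 22.4
t 13.15 P [619.3 235.5 200.8] zyaw -4.07 w 22.4 q [-0.16  0.71 -0.42  1.51  0.32  0.98 -0.74] F [-0.8  1.  -3.6]
shift now-axes [ 70.7 -12.7   2.8]  in target axes [ 70.8 -12.2   3. ] rotvec [ 0.02  -0.001 -0.007]
[624.6199098276909, 307.897910021341, 335.4715439092566] [-0.2819327769614447, 0.00010083518438297467, -0.07063862458060557]
```

View pics/l.png

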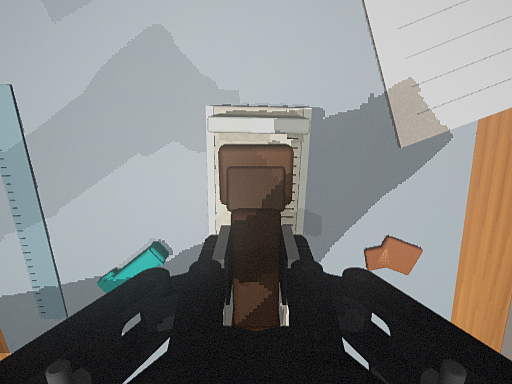

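The end plate is at the top, with its top face about columns 208–302 and rows 116–132. The chisel is seen over the bed. Zooming in to check the lateral fit.

```bash
python3 -c "
import cv2
im=cv2.imread('pics/l.png')
cv2.imwrite('pics/l2.png',cv2.resize(im[95:245,190:330],None,fx=4,fy=4,interpolation=cv2.INTER_CUBIC))"
```

View pics/l2.png

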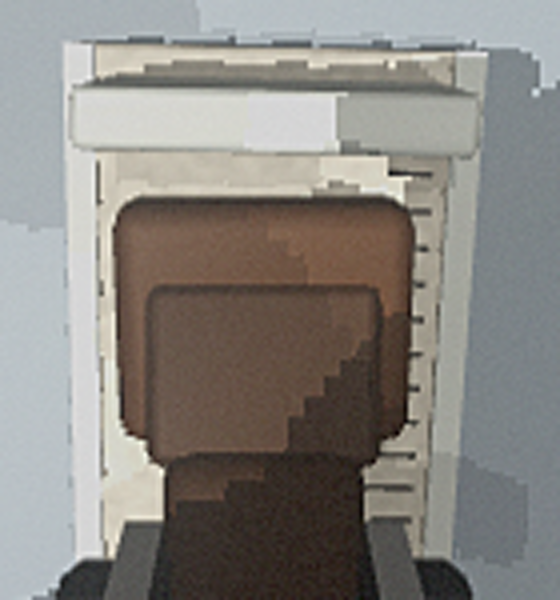

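Run:
```python
from h import *
from scipy.optimize import least_squares
p=camera_params('wrist')
f=lambda u,v:(u/4+190-.4,v/4+95-.4)
F=[((-55,165,20),f(65,42)),((55,165,20),f(487,52)),((-45,143,75),f(72,150)),((45,143,75),f(477,156))]
def res(t):
    x,y,a=t[:3];c,s=np.cos(a),np.sin(a)
    return np.ravel([w2px(p,[x+c*X[0]-s*X[1],y+s*X[0]+c*X[1],X[2]])-uv for X,uv in F])
r=least_squares(res,[611,133,-.08]);print(r.x,np.degrees(r.x[2]));print(np.round(res(r.x).reshape(-1,2),1))
x,y,a=r.x;c,s=np.cos(a),np.sin(a)
for Y in(143,85,84): print(Y,np.round([x-s*Y,y+c*Y],1))
P=st()[1];d=P[:2]-[x,y];print('TCP board',c*d[0]+s*d[1],-s*d[0]+c*d[1])
for X in [(-55,40,20),(55,40,20)]: print((w2px(p,[x+c*X[0]-s*X[1],y+s*X[0]+c*X[1],20])-[190,95]+.4)*4)
```

```text
[ 6.11885067e+02  1.35660107e+02 -9.39177713e-02] -5.381091915106647
[[-0.6 -0.1]
 [ 0.2 -0.5]
 [-0.5  0. ]
 [ 0.9  0.6]]
143 [625.3 278. ]
85 [619.9 220.3]
84 [619.8 219.3]
TCP board -1.7273484936405987 97.17290625785782
[ 75.12640784 490.94377774]
[455.92100364 498.05995078]
```

```bash
python3 -m handwheel '-1 20 -10 1 0.02 0 -0.007;-1 30 -6 0 0 0 0;-1 30 0 0 0 0 0;-1 20 0 0 0 0 0;-1 10 0 0 0 0 0;-1 5 0 0 0 0 0';python3 -c "
from h import *
plan((620.3,219,35),-5.3)
p=camera_params('wrist');cv2.imwrite('pics/m.png',get_image('wrist'));print(p['eye'].tolist(),p['orientation'].tolist())"
```

```text
clock: 13.8
eef_pos: [621.3, 208.0, 82.5]
tool_rot: [-1.289, 1.562, -1.396]
force: [-0.1, -1.0, -2.6]
width: 22.4
t 13.8 P [621.3 208.   82.5] zyaw -6.08 w 22.4 q [-0.17  0.84 -0.35  1.62  0.39  0.75 -0.8 ] F [-0.1 -1.  -2.6]
shift now-axes [47.4 11.2 -2.2]  in target axes [47.5 10.8 -2. ] rotvec [-0.014  0.002  0.008]
[628.8764361065801, 282.3814555523334, 216.05501825642787] [-0.29753892551756467, -0.003224828211800368, -0.10567506887504771]
```

View pics/m.png

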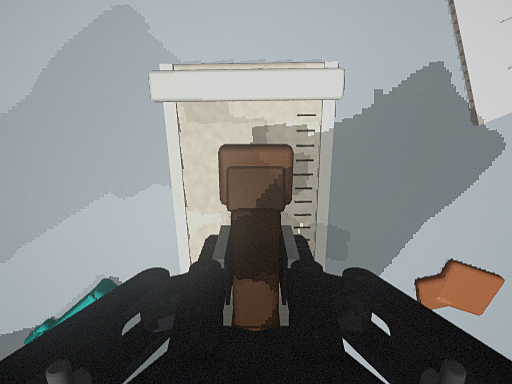

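Run:
```python
from h import *
p=camera_params('wrist')
l=px2w(p,151,101,75);r=px2w(p,344,97,75);print(l,r,np.linalg.norm(l-r),np.degrees(np.arctan2(*(r-l)[:2][::-1])),(l+r)/2)
s,P,R=st();print('blade tip y in tool',(R.T@(px2w(p,256,145,P[2]-3)-P)).round(1), 'plate mid in tool',(R.T@((l+r)/2-P)).round(1))
```

```text
[581.08996866 285.2364422   75.        ] [669.41604509 277.63161486  75.        ] 88.65285769215704 -4.920999550364073 [625.25300688 281.43402853  75.        ]
blade tip y in tool [ 2.5 53.2  0.4] plate mid in tool [ 6.3 73.8 -3.6]
```

```bash
python3 -m handwheel '-1 12 7 -1 -0.014 0.002 0.008;-1 12 7 -1 0 0 0;-1 10 0 0 0 0 0;-1 5 0 0 0 0 0';python3 -c "
from h import *
plan((620.3,219,34),-5.2)"
```

```text
clock: 14.25
eef_pos: [622.9, 224.2, 43.2]
tool_rot: [0.565, 1.565, 0.473]
force: [-0.7, -0.5, -4.3]
width: 22.6
t 14.25 P [622.9 224.2  43.2] zyaw -5.25 w 22.6 q [-0.2   0.9  -0.33  1.61  0.41  0.69 -0.82] F [-0.7 -0.5 -4.3]
shift now-axes [ 9.2 -5.5 -2.2]  in target axes [ 9.2 -5.5 -2.2] rotvec [-0.001  0.005 -0.003]
```

```bash
python3 -m handwheel '-1 3 -1.5 -2 0 0.005 0;-1 2 -1 -0.5 0 0 0;-1 1.5 0 0 0 0 0;-1 1 0 0 0 0 0';python3 -c "
from h import *
plan((620.3,221,33),-5.2)
cv2.imwrite('pics/n.png',get_image('wrist'))"
```

```text
clock: 14.65
eef_pos: [619.9, 221.9, 34.7]
tool_rot: [1.807, 1.568, 1.716]
force: [0.3, 0.8, -4.1]
width: 22.4
t 14.65 P [619.9 221.9  34.7] zyaw -5.23 w 22.4 q [-0.2   0.91 -0.33  1.62  0.41  0.68 -0.82] F [ 0.3  0.8 -4.1]
shift now-axes [ 1.7 -0.9  0.5]  in target axes [ 1.7 -0.9  0.5] rotvec [-0.    -0.001 -0.003]
```

View pics/n.png

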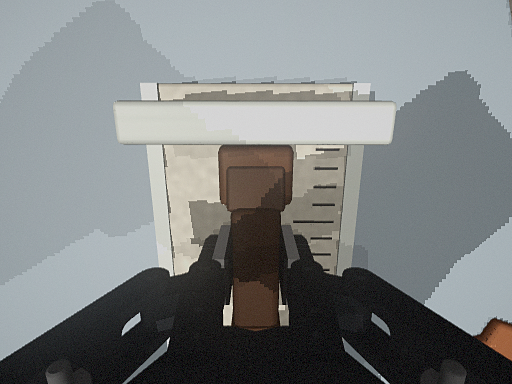

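Centred: the plate spans 115–395 and the chisel is at 255. Lowering to contact.

```bash
python3 -m handwheel '-1 0.8 0 0 0 0 0;-1 0.8 0 0 0 0 0;-1 0.8 0 0 0 0 0';python3 -c "
from h import *
plan((620.3,221,33),-5.2)"
```

```text
clock: 15.0
eef_pos: [620.5, 221.9, 32.9]
tool_rot: [1.372, 1.567, 1.281]
force: [0.5, 0.1, -3.0]
width: 22.7
t 15.0 P [620.5 221.9  32.9] zyaw -5.25 w 22.7 q [-0.2   0.91 -0.33  1.62  0.42  0.67 -0.82] F [ 0.5  0.1 -3. ]
shift now-axes [-0.1 -1.  -0.1]  in target axes [-0.1 -1.  -0.1] rotvec [-0.001  0.001 -0.003]
```

```bash
python3 -m handwheel '-1 0.7 0 0 0 0 0;-1 0.7 0 0 0 0 0';python3 -c "
from h import *
plan((620.3,221,33),-5.2)"
```

```text
clock: 15.2
eef_pos: [620.5, 221.9, 32.7]
tool_rot: [1.268, 1.568, 1.176]
force: [-2.2, -1.0, 4.0]
width: 22.5
t 15.2 P [620.5 221.9  32.7] zyaw -5.26 w 22.5 q [-0.2   0.91 -0.33  1.62  0.42  0.67 -0.83] F [-2.2 -1.   4. ]
shift now-axes [-0.3 -0.9 -0.1]  in target axes [-0.3 -0.9 -0.1] rotvec [-0.001  0.001 -0.003]
```

Contact with the bed (the force went from −3 to +4 N). Releasing gently and retreating.

```bash
python3 -m handwheel '-0.1 0 0 0 0 0 0;-0.1 0 0 0 0 0 0;-0.1 0 0 0 0 0 0;-0.1 -10 0 0 0 0 0;-0.1 -30 0 0 0 0 0;0 -40 0 0 0 0 0;0 -40 0 0 0 0 0;0 -40 0 0 0 0 0';python3 -c "
from h import *
plan((602,14,200),-5.2)
cv2.imwrite('pics/o.png',get_image('wrist'))"
```

```text
clock: 16.0
eef_pos: [618.1, 220.8, 194.6]
tool_rot: [3.097, 1.565, 3.006]
force: [1.0, 0.5, 0.6]
width: 42.6
t 16.0 P [618.1 220.8 194.6] zyaw -5.18 w 42.6 q [-0.15  0.72 -0.41  1.53  0.32  0.97 -0.74] F [1.  0.5 0.6]
shift now-axes [  -5.5 -207.4    2.6]  in target axes [  -5.4 -207.4    2.7] rotvec [ 0.    -0.006 -0.   ]
```

View pics/o.png

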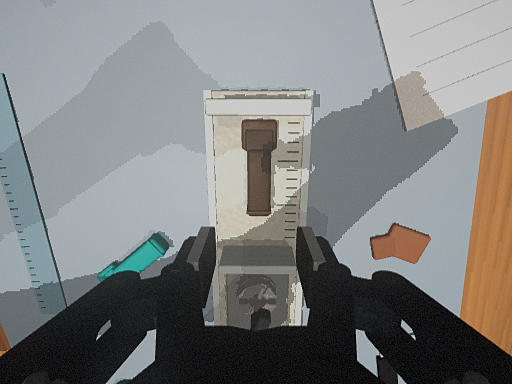

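The chisel lies straight at (259,168), in the middle of the bed, just off the end plate. Moving over the grip post.

```bash
python3 -m handwheel '0 0 -40 0.5 0 0 0;0 0 -40 0.5 0 0 0;0 0 -40 0.5 0 0 0;0 0 -40 0.5 0 0 0;0 0 -20 0 0 0 0;0 0 0 0 0 0 0';python3 -c "
from h import *
plan((602,14,200),-5.2)
p=camera_params('wrist');cv2.imwrite('pics/q.png',get_image('wrist'))
print(w2px(p,(601.4,14,81)))"
```

```text
clock: 16.65
eef_pos: [610.9, 41.2, 209.5]
tool_rot: [0.564, 1.547, 0.477]
force: [-0.5, -0.5, 0.3]
width: 42.8
t 16.65 P [610.9  41.2 209.5] zyaw -4.97 w 42.8 q [ 0.16  0.63 -0.44  1.67  0.32  0.89 -0.48] F [-0.5 -0.5  0.3]
shift now-axes [  9.  -28.   -6.7]  in target axes [  9.5 -27.9  -6.4] rotvec [ 0.004  0.02  -0.013]
[245.05889645 211.89129341]
```

View pics/q.png

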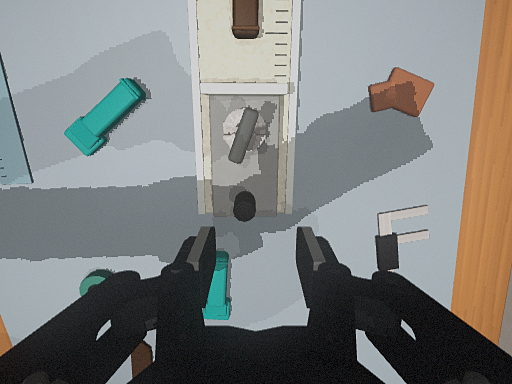

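The T-bar is parked at its angle, and the post top is at about (245,210), as predicted. Lowering onto the post.

```bash
python3 -m handwheel '0 10 -14 -3 0 0.02 -0.013;0 20 -13 -3 0 0 0;0 30 0 0 0 0 0;0 25 0 0 0 0 0;0 15 0 0 0 0 0';python3 -c "
from h import *
plan((601.5,14,60),-5.2)
p=camera_params('wrist');cv2.imwrite('pics/r.png',get_image('wrist'))
print(w2px(p,(601.4,14,81)))"
```

```text
clock: 17.2
eef_pos: [605.4, 23.7, 107.6]
tool_rot: [0.766, 1.565, 0.692]
force: [-0.4, -0.3, -0.5]
width: 42.7
t 17.2 P [605.4  23.7 107.6] zyaw -4.26 w 42.7 q [ 0.15  0.75 -0.38  1.76  0.4   0.7  -0.52] F [-0.4 -0.3 -0.5]
shift now-axes [ 47.6 -10.2  -3.3]  in target axes [ 47.6 -10.   -3. ] rotvec [ 0.016  0.004 -0.004]
[249.64004975 243.25965011]
```

View pics/r.png

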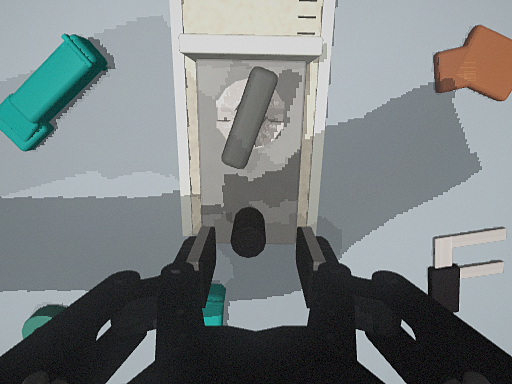

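```bash
python3 -m handwheel '0 5 -7 -1.5 0.016 0.004 -0.004;0 15 -4 -1.5 0 0 0;0 15 0 0 0 0 0;0 8 0 0 0 0 0;0 2 0 0 0 0 0';python3 -c "
from h import *
plan((601.5,14,60),-5.2)"
```

```text
clock: 17.75
eef_pos: [600.5, 16.0, 58.3]
tool_rot: [-3.137, 1.566, 3.06]
force: [0.1, 0.6, -0.4]
width: 43.1
t 17.75 P [600.5  16.   58.3] zyaw -4.96 w 43.1 q [ 0.13  0.82 -0.34  1.78  0.43  0.61 -0.55] F [ 0.1  0.6 -0.4]
shift now-axes [-1.7 -1.9  1.2]  in target axes [-1.7 -1.9  1.2] rotvec [ 0.004 -0.004  0.   ]
```

Shift slightly and close on the post.

```bash
python3 -m handwheel '0 -1 -1.5 1 0.004 0 0;-1 0 0 0 0 0 0;-1 0 0 0 0 0 0;-1 0 0 0 0 0 0;-1 0 0 0 0 0 0;-1 0 0 0 0 0 0';python3 -c "
from h import *
plan((601.5,14,60),-5.2)
p=camera_params('wrist');cv2.imwrite('pics/s.png',get_image('wrist'))"
```

```text
clock: 18.35
eef_pos: [600.2, 15.0, 60.1]
tool_rot: [-3.138, 1.564, 3.054]
force: [-0.4, 0.5, -3.2]
width: 20.3
t 18.35 P [600.2  15.   60.1] zyaw -5.21 w 20.3 q [ 0.14  0.82 -0.34  1.78  0.43  0.62 -0.55] F [-0.4  0.5 -3.2]
shift now-axes [ 0.1 -0.9  1.4]  in target axes [ 0.1 -0.9  1.4] rotvec [-0.    -0.007  0.   ]
```

View pics/s.png

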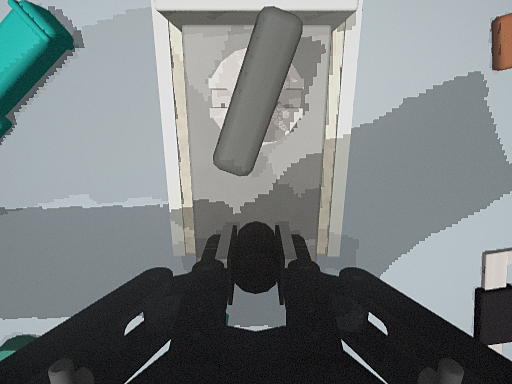

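Post gripped; the slide begins (about 50 mm in total, slow at the end).

```bash
python3 -m handwheel '-1 0.3 3 0 0 0 0;-1 0.3 5 0 0 0 0;-1 0.3 5 0 0 0 0;-1 0.3 5 0 0 0 0;-1 0.3 5 0 0 0 0';python3 -c "
from h import *
plan((604.7,64.8,60),-5.2)"; python3 -m handwheel '-1 0.3 4 0 0 0 0;-1 0.3 3 0 0 0 0;-1 0.3 2 0 0 0 0';python3 -c "
from h import *
plan((604.7,64.8,60),-5.2)"
```

```text
clock: 18.9
eef_pos: [602.2, 36.9, 60.0]
tool_rot: [-2.635, 1.563, -2.728]
force: [-2.8, -0.9, 3.5]
width: 19.8
t 18.9 P [602.2  36.9  60. ] zyaw -5.31 w 19.8 q [ 0.1   0.82 -0.33  1.77  0.42  0.63 -0.58] F [-2.8 -0.9  3.5]
shift now-axes [-0.1 28.  -0.1]  in target axes [ 0. 28. -0.] rotvec [-0.002 -0.007  0.004]
clock: 19.2
eef_pos: [603.3, 48.4, 60.0]
tool_rot: [-2.702, 1.564, -2.793]
force: [-2.7, -1.6, 5.9]
width: 20.6
t 19.2 P [603.3  48.4  60. ] zyaw -5.25 w 20.6 q [ 0.08  0.82 -0.33  1.77  0.42  0.63 -0.59] F [-2.7 -1.6  5.9]
shift now-axes [-0.  16.5 -0.1]  in target axes [ 0.  16.5 -0.1] rotvec [-0.001 -0.006  0.003]
```

```bash
python3 -m handwheel '-1 0 3 0 0 0 0;-1 0 2 0 0 0 0;-1 0 2 0 0 0 0';python3 -c "
from h import *
plan((604.7,64.8,60),-5.2)
cv2.imwrite('pics/t1.png',get_image('side'));cv2.imwrite('pics/t2.png',get_image('top'))"; python3 -c "
import cv2
a=cv2.imread('pics/t1.png')[180:290,160:290];b=cv2.imread('pics/t2.png')[150:225,105:255]
cv2.imwrite('pics/t3.png',cv2.resize(a,None,fx=5,fy=5,interpolation=2));cv2.imwrite('pics/t4.png',cv2.resize(b,None,fx=5,fy=5,interpolation=2))"
```

```text
clock: 19.5
eef_pos: [604.0, 56.1, 60.0]
tool_rot: [-2.689, 1.564, -2.781]
force: [-2.0, -2.3, 3.9]
width: 20.4
t 19.5 P [604.   56.1  60. ] zyaw -5.24 w 20.4 q [ 0.06  0.82 -0.33  1.76  0.42  0.63 -0.6 ] F [-2.  -2.3  3.9]
shift now-axes [ 0.   8.8 -0.1]  in target axes [ 0.   8.8 -0.1] rotvec [-0.001 -0.006  0.003]
```

View pics/t3.png

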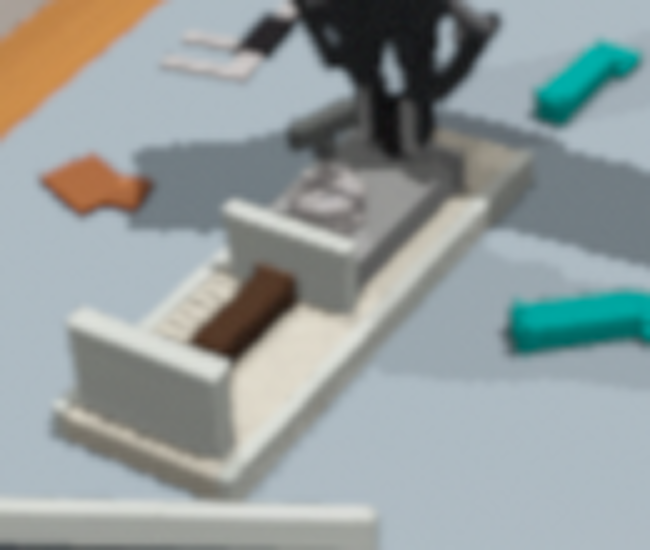

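View pics/t4.png

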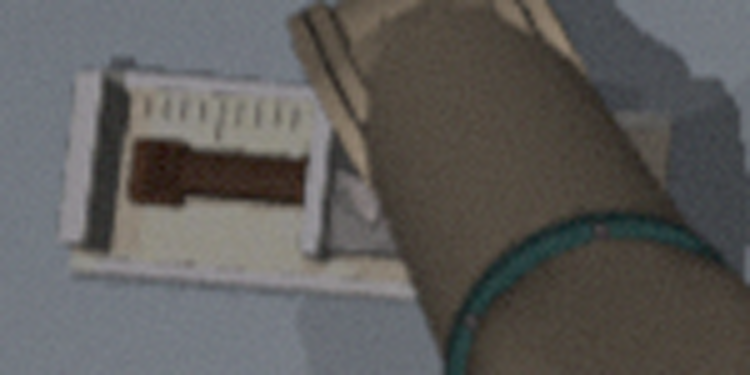

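The jaw is close to the chisel and everything is straight; about 9 mm to go. Continuing in 1 mm rows while watching the force.

```bash
for i in 1 ; do python3 -m handwheel '-1 0 1.5 0 0 0 0;-1 0 1.5 0 0 0 0;-1 0 1.2 0 0 0 0'; done; python3 -m handwheel '-1 0 1 0 0 0 0;-1 0 1 0 0 0 0'
```

```text
clock: 19.9
eef_pos: [604.2, 58.6, 60.0]
tool_rot: [-2.453, 1.562, -2.545]
force: [-1.8, -4.2, 4.8]
width: 20.4
clock: 20.1
eef_pos: [604.2, 58.6, 60.0]
tool_rot: [-2.283, 1.56, -2.377]
force: [-2.3, -3.9, 5.7]
width: 20.5
```

```bash
python3 -m handwheel '-1 0 1.8 0 0 0.003 0;-1 0 1.8 0 0 0 0'; python3 -m handwheel '-1 0 2 0 0 0.003 0;-1 0 2 0 0 0 0'
```

```text
clock: 20.3
eef_pos: [604.3, 59.5, 60.0]
tool_rot: [-2.308, 1.555, -2.402]
force: [-2.9, -6.0, 5.4]
width: 19.7
clock: 20.5
eef_pos: [604.4, 60.8, 60.0]
tool_rot: [-2.315, 1.55, -2.411]
force: [-3.8, -4.7, 5.8]
width: 20.5
```

```bash
python3 -c "
from h import *
plan((604.7,64.8,60),-5.2)"; python3 -m handwheel '-1 0 2 0 0 -0.006 0;-1 0 2 0 0 -0.006 0';python3 -c "
from h import *
plan((604.7,64.8,60),-5.2)"
```

```text
t 20.5 P [604.4  60.8  60. ] zyaw -5.49 w 20.5 q [ 0.04  0.83 -0.32  1.75  0.42  0.65 -0.62] F [-3.8 -4.7  5.8]
shift now-axes [-0.   4.  -0.1]  in target axes [ 0.   4.  -0.1] rotvec [-0.005 -0.014  0.015]
clock: 20.7
eef_pos: [604.5, 61.9, 60.0]
tool_rot: [-1.703, 1.552, -1.8]
force: [-1.9, -5.8, 6.6]
width: 20.1
t 20.7 P [604.5  61.9  60. ] zyaw -5.57 w 20.1 q [ 0.03  0.82 -0.31  1.76  0.42  0.63 -0.63] F [-1.9 -5.8  6.6]
shift now-axes [-0.   2.9 -0.1]  in target axes [ 0.   2.9 -0.1] rotvec [-0.006 -0.003  0.019]
```

```bash
python3 -m handwheel '-1 0 2 0 0 0 0.01;-1 0 2 0 0 0 0.01'; python3 -m handwheel '-1 0 2 0 -0.004 0 0.005;-1 0 2 0 0 0 0.005';python3 -c "
from h import *
plan((604.7,64.8,60),-5.2)
cv2.imwrite('pics/u1.png',get_image('side'));cv2.imwrite('pics/u2.png',get_image('top'))"; python3 -c "
import cv2
a=cv2.imread('pics/u1.png')[180:290,160:290];b=cv2.imread('pics/u2.png')[150:225,105:255]
cv2.imwrite('pics/u3.png',cv2.resize(a,None,fx=5,fy=5,interpolation=2));cv2.imwrite('pics/u4.png',cv2.resize(b,None,fx=5,fy=5,interpolation=2))"
```

```text
clock: 20.9
eef_pos: [604.7, 64.4, 60.0]
tool_rot: [-2.692, 1.568, -2.79]
force: [-3.6, -4.3, 4.5]
width: 20.5
clock: 21.1
eef_pos: [604.8, 64.9, 60.0]
tool_rot: [2.264, 1.565, 2.169]
force: [-2.3, -6.5, 5.3]
width: 20.3
t 21.1 P [604.8  64.9  60. ] zyaw -5.42 w 20.3 q [ 0.05  0.83 -0.33  1.76  0.41  0.63 -0.61] F [-2.3 -6.5  5.3]
shift now-axes [ 0.  -0.1 -0.1]  in target axes [ 0.  -0.1 -0.1] rotvec [-0.004 -0.004 -0.004]
```

View pics/u3.png

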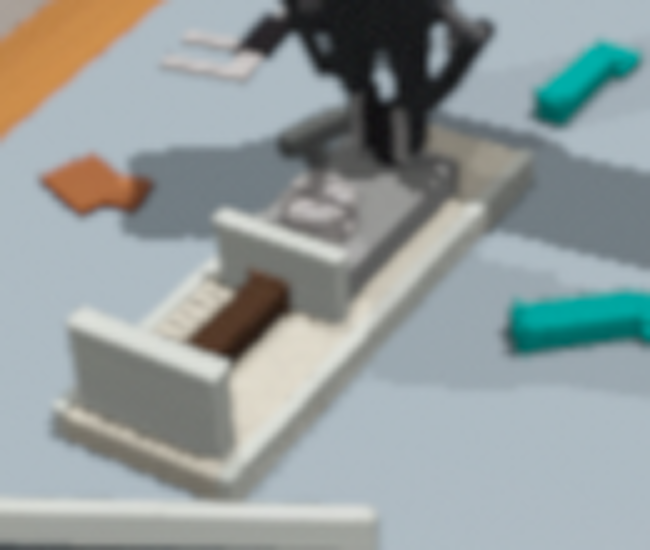

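View pics/u4.png

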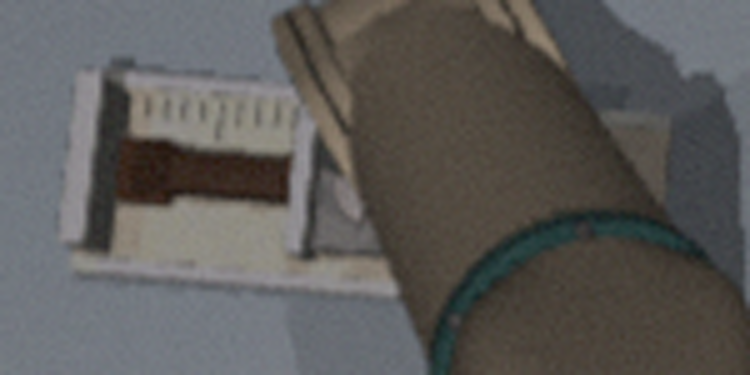

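The chisel is being pushed and is nearly at the plate. A little more, until it stops.

```bash
python3 -m handwheel '-1 0 2 0 -0.004 0 0;-1 0 2 0 0 0 0'; python3 -m handwheel '-1 0 2.5 0 0 0 0.005;-1 0 2.5 0 0 0 0.005';python3 -c "
from h import *
plan((604.7,64.8,60),-5.2)"
```

```text
clock: 21.4
eef_pos: [604.8, 64.9, 60.0]
tool_rot: [-3.016, 1.566, -3.11]
force: [-3.0, -5.6, 6.2]
width: 20.3
clock: 21.6
eef_pos: [604.8, 64.9, 60.0]
tool_rot: [2.759, 1.564, 2.663]
force: [-2.6, -6.9, 5.8]
width: 20.1
t 21.6 P [604.8  64.9  60. ] zyaw -5.47 w 20.1 q [ 0.05  0.83 -0.33  1.76  0.41  0.63 -0.61] F [-2.6 -6.9  5.8]
shift now-axes [ 0.  -0.1 -0.1]  in target axes [ 0.  -0.1 -0.1] rotvec [-0.005 -0.006 -0.003]
```

```bash
python3 -m handwheel '-1 0 4 0 0 0 0;-1 0 5 0 0 0 0;-1 0 5 0 0 0 0';python3 -c "
from h import *
plan((604.7,64.8,60),-5.2)"
```

```text
clock: 21.9
eef_pos: [604.8, 64.8, 60.0]
tool_rot: [-2.109, 1.551, -2.21]
force: [-4.3, -12.0, 8.2]
width: 20.6
t 21.9 P [604.8  64.8  60. ] zyaw -5.83 w 20.6 q [ 0.03  0.83 -0.32  1.75  0.42  0.65 -0.63] F [ -4.3 -12.    8.2]
shift now-axes [ 0.  -0.  -0.1]  in target axes [ 0.  -0.  -0.1] rotvec [-0.011 -0.01   0.017]
```

It is a hard stop: 12 N and no motion, so the jaw is snug. I'll relax the push, then release and lift.

```bash
python3 -m handwheel '-1 0 0 0 0 0 0;-0.1 0 0 0 0 0 0;-0.1 0 0 0 0 0 0;-0.1 0 0 0 0 0 0;-0.1 -5 0 0 0 0 0;-0.1 -20 0 0 0 0 0;0 -40 0 0 0 0 0;0 -40 0 0 0 0 0;0 -40 0 0 0 0 0';python3 -c "
from h import *
plan((612,130,205),-5.2)"
```

```text
clock: 22.8
eef_pos: [604.3, 71.8, 203.4]
tool_rot: [-2.651, 1.55, -2.748]
force: [1.1, -0.7, 0.4]
width: 42.7
t 22.8 P [604.3  71.8 203.4] zyaw -5.55 w 42.7 q [ 0.09  0.65 -0.42  1.65  0.31  0.93 -0.54] F [ 1.1 -0.7  0.4]
shift now-axes [-2.2 58.7  2. ]  in target axes [-1.6 58.7  2.4] rotvec [-0.006 -0.018  0.01 ]
```

```bash
python3 -m handwheel '0 -5 30 1 0 -0.018 0.01;0 0 20 0 0 0 0;0 0 0 0 0 0 0'; python3 -c "
from h import *
plan((612,130,205),-5.2)
im=get_image('wrist')
a=get_image('side')[180:290,160:290]
cv2.imwrite('pics/v1.png',im);cv2.imwrite('pics/v3.png',cv2.resize(a,None,fx=5,fy=5,interpolation=2))
cv2.imwrite('pics/v2.png',cv2.resize(im[75:245,180:330],None,fx=3.5,fy=3.5,interpolation=2))"
```

```text
clock: 23.1
eef_pos: [614.8, 124.5, 216.2]
tool_rot: [0.377, 1.557, 0.279]
force: [-0.1, -0.3, -0.5]
width: 42.8
t 23.1 P [614.8 124.5 216.2] zyaw -5.62 w 42.8 q [ 0.01  0.64 -0.42  1.62  0.31  0.94 -0.61] F [-0.1 -0.3 -0.5]
shift now-axes [11.2  5.2 -3.4]  in target axes [11.2  5.2 -3.3] rotvec [-0.007  0.013 -0.005]
```

View pics/v1.png

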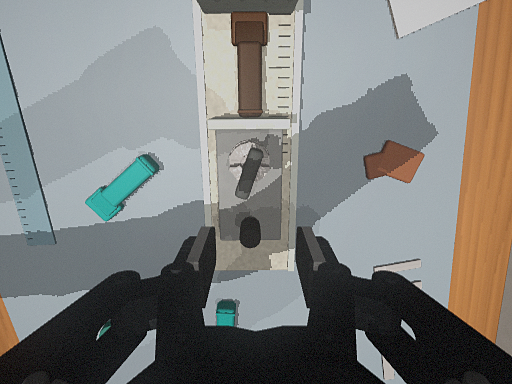

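View pics/v2.png

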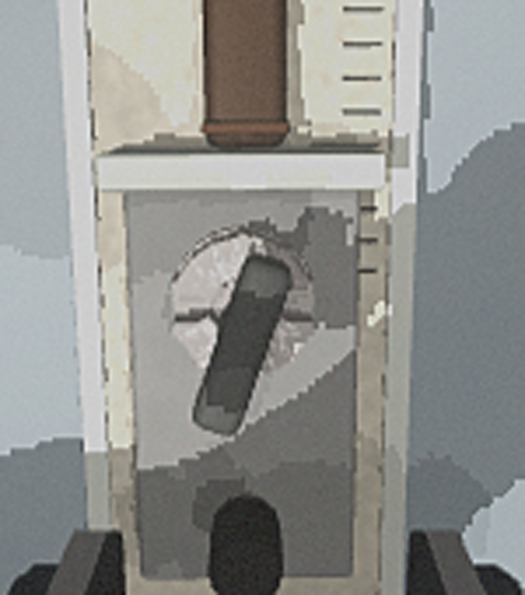

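View pics/v3.png

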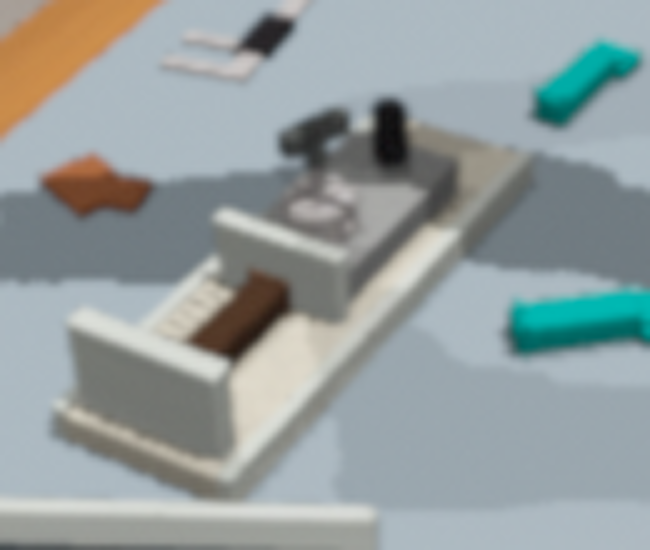

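The T-bar is parked and the chisel is between jaw and plate. One more view from over the bed, to measure the gap.

```bash
python3 -m handwheel '0 0 25 -1 -0.007 0.013 0;0 0 22 -1 0 0 0;0 0 0 0 0 0 0'; python3 -c "
from h import *
plan((612,130,205),-5.2)
p=camera_params('wrist');print(p['eye'].tolist(),p['orientation'].tolist())
im=get_image('wrist')
cv2.imwrite('pics/w1.png',im)
cv2.imwrite('pics/w2.png',cv2.resize(im[60:220,190:325],None,fx=3.7,fy=3.7,interpolation=2))"
```

```text
clock: 23.5
eef_pos: [615.7, 162.1, 210.5]
tool_rot: [-2.566, 1.559, -2.665]
force: [0.1, 1.4, -0.6]
width: 42.9
t 23.5 P [615.7 162.1 210.5] zyaw -5.69 w 42.9 q [-0.06  0.67 -0.41  1.57  0.31  0.98 -0.67] F [ 0.1  1.4 -0.6]
shift now-axes [  5.7 -32.3  -0.4]  in target axes [  5.5 -32.3  -0.8] rotvec [-0.009 -0.01   0.006]
[624.3669990815752, 236.07171992513494, 344.17998976623034] [-0.29551403099367357, 0.008832937384910977, -0.09894960887847654]
```

View pics/w2.png

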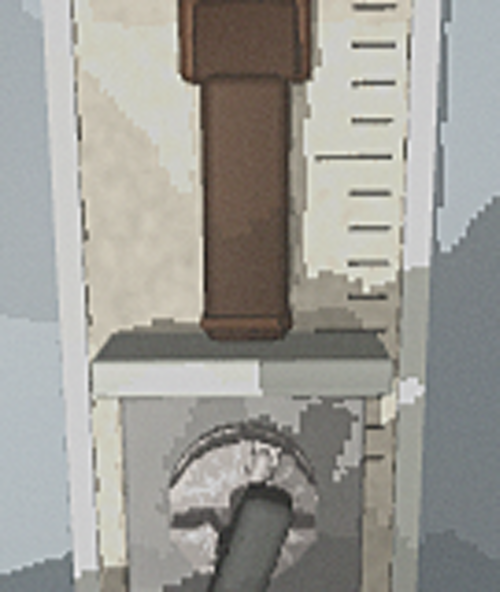

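```bash
python3 -m handwheel '0 0 25 0 0 0 0;0 0 25 0 0 0 0;0 0 10 0 0 0 0;0 0 0 0 0 0 0'
python3 - <<'E'
from h import *
im=get_image('wrist')
cv2.imwrite('pics/x1.png',im)
cv2.imwrite('pics/x2.png',cv2.resize(im[70:230,190:325],None,fx=3.7,fy=3.7,interpolation=2))
p=camera_params('wrist');print(p['eye'],p['orientation'])
E
```

```text
clock: 23.95
eef_pos: [622.6, 208.1, 205.6]
tool_rot: [-2.182, 1.546, -2.293]
force: [0.8, -0.6, 1.3]
width: 42.8
[633.17779347 282.66615029 338.11024292] [-0.31091065  0.0137579  -0.11240869]
```

View pics/x2.png

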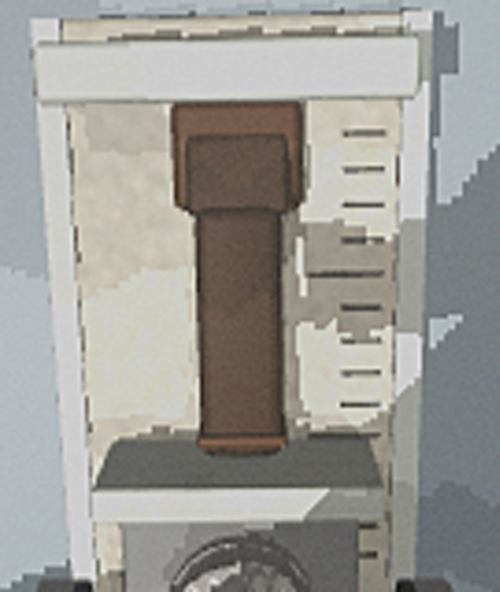

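No gap is obvious; I'll check numerically using the plates' inner top edges.

Run:
```python
import cv2
im=cv2.imread('pics/x1.png')
cv2.imwrite('pics/x3.png',cv2.resize(im[180:225,205:305],None,fx=8,fy=8,interpolation=cv2.INTER_NEAREST))
cv2.imwrite('pics/x4.png',cv2.resize(im[70:115,195:305],None,fx=7,fy=7,interpolation=cv2.INTER_NEAREST))
```

```text
(no output)
```

View pics/x3.png

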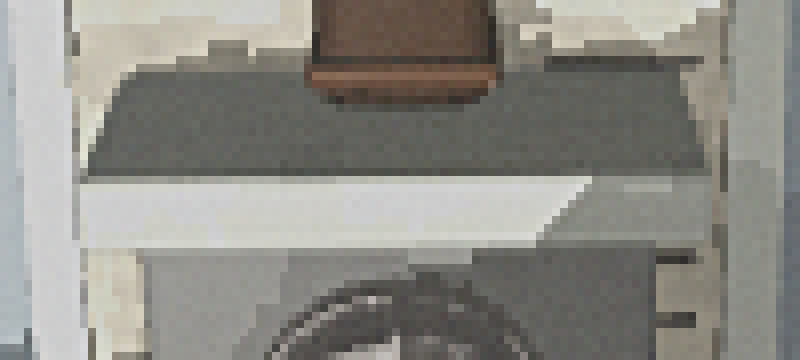

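View pics/x4.png

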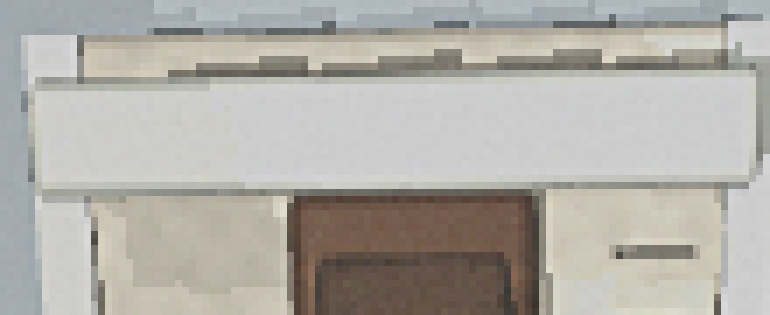

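Run:
```python
from h import *
p=camera_params('wrist');p['eye']=np.array([633.178,282.666,338.110]);p['orientation']=np.array([-0.31091065,0.0137579,-0.11240869])
n=np.array([.0925,.9957])
u=255
jt=px2w(p,u,201.7,65);jb=px2w(p,u,188.4,20);pt=px2w(p,u,96.6,75)
print([ (w[:2]@n).round(1) for w in(jt,jb,pt)])
for v,z in((192.6,42),(192.6,40),(192.6,37),(188,42)): print(v,z,(px2w(p,u,v,z)[:2]@n).round(1))
print('blade',[(px2w(p,u-.5,97.3,z)[:2]@n).round(1) for z in(20,32,37)])
```

```text
[np.float64(236.6), np.float64(235.8), np.float64(336.7)]
192.6 42 238.3
192.6 40 237.6
192.6 37 236.6
188 42 243.5
blade [np.float64(335.3), np.float64(335.5), np.float64(335.6)]
```

The plate-to-plate gap measures 100.1 to 100.9 mm for a 100 mm chisel, so it is snug. The arm is clear, so I'm handing in.

```bash
python3 -c "
from h import *
s,P,R=st();print(s['clock'],P,s['force'])
print(ctrl.finish_job())"
```

```text
24.0 [622.61941354 206.86984355 205.57002451] [ 0.57309308  0.19555625 -0.49578379]
the job is handed in; nothing more can be done
None
```

The chisel is measured on the board: it lies lengthwise on the middle of the bed, snug and square between the jaw and the end plate. I handed the job in at 24.0 s on the robot's clock. The pin is parked in its rest notch.

- **Pin:** I pulled it up about 17 mm by the T-bar and turned it about 70° anticlockwise. Lowered again, it came to rest about 10 mm up with no load left on the gripper, and it stayed there after release. My first grip on the T-bar was about 7 mm off-centre, so I opened and gripped again before pulling.
- **Chisel:** I laid it with the blade end towards the end plate, a few millimetres short of it, and released it on the bed.
- **Jaw:** I slid it about 50 mm by the post until it stopped, with 12 N of push and no further movement. I then let go and lifted clear.

**Last checks:**
- The gap between jaw and end plate measured 100.1–100.9 mm, for a 100 mm chisel.
- The chisel looked straight and centred, and the T-bar still stood at its parked angle.
- The arm was clear of everything.
- One check was less certain: judged on its own, the rounded tail edge in the last wrist picture left room for a gap of about 1–2 mm at the jaw. I took the chisel as seated because of the hard stop and the measured gap.
- The top and wrist cameras disagreed by up to about 4.5 mm on where the board lies; I went by the wrist camera.
- I did not take a final overhead picture. The bystanders I could see in the later wrist and side views looked undisturbed.

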